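# Find the free-running carriage and send the specimen in

## Task

Two of the three sample carriages on the inspection stage jam part-way in: try them empty by their handles, without knocking the light bar above, to find the one that slides fully home. Draw that one back out, stand the tall round specimen upright in the middle of its tray, and slide it fully home again. Finish with both jamming carriages drawn fully out to the front stop, and leave the other things on the bench where they are.

Things in the scene. Friction and masses are not known exactly. Their poses are not given: they have to be found in the camera images.
- station: Fixed inspection stage, aluminium plate 345 x 350 x 12 mm. Origin: on the bench under the middle handle at travel 0. x: inward along the lanes, away from the robot; y: left; z up. Lanes at y = 110 (left), 0, -110 mm (right). Carriage tongues run into 34 mm high tunnels at the far end, where hidden debris stops two carriages dead 25 mm or more short of home; which two varies and only pushing tells.
- carriage_left (a joint): Travel of the white left carriage in m: 0 = fully out (front stop, nearest the robot), 0.110 = fully home (rear stop, tray beyond the light bar). Starts anywhere from 0 to 0.04, stays where left; moving it takes 2 to 4 N plus inertia; the stops and the debris are rigid.
- handle_left (a point): Grip point on the upright handle of the left carriage: black post 18 mm (station x) by 12 mm (y), from 26 to 76 mm above the bench; this point is on its axis, 60 mm up. Moves with the carriage; axes as the station's. At home it is under the light bar: only a tool leaning back towards the robot reaches it there.
- tray_left (a point): Middle of the flat tray of the left carriage, on its top surface 26 mm above the bench, 45 mm beyond the handle's axis (station +x); axes are the station's. The tray is 52 mm long (x) between two 3 mm high lips, 56 mm wide (y), with open sides. It moves with the carriage.
- carriage_middle (a joint): Travel of the white middle carriage in m: 0 = fully out (front stop, nearest the robot), 0.110 = fully home (rear stop, tray beyond the light bar). Starts anywhere from 0 to 0.04, stays where left; moving it takes 2 to 4 N plus inertia; the stops and the debris are rigid.
- handle_middle (a point): Grip point on the upright handle of the middle carriage: black post 18 mm (station x) by 12 mm (y), from 26 to 76 mm above the bench; this point is on its axis, 60 mm up. Moves with the carriage; axes as the station's. At home it is under the light bar: only a tool leaning back towards the robot reaches it there.
- tray_middle (a point): Middle of the flat tray of the middle carriage, on its top surface 26 mm above the bench, 45 mm beyond the handle's axis (station +x); axes are the station's. The tray is 52 mm long (x) between two 3 mm high lips, 56 mm wide (y), with open sides. It moves with the carriage.
- carriage_right (a joint): Travel of the white right carriage in m: 0 = fully out (front stop, nearest the robot), 0.110 = fully home (rear stop, tray beyond the light bar). Starts anywhere from 0 to 0.04, stays where left; moving it takes 2 to 4 N plus inertia; the stops and the debris are rigid.
- handle_right (a point): Grip point on the upright handle of the right carriage: black post 18 mm (station x) by 12 mm (y), from 26 to 76 mm above the bench; this point is on its axis, 60 mm up. Moves with the carriage; axes as the station's. At home it is under the light bar: only a tool leaning back towards the robot reaches it there.
- tray_right (a point): Middle of the flat tray of the right carriage, on its top surface 26 mm above the bench, 45 mm beyond the handle's axis (station +x); axes are the station's. The tray is 52 mm long (x) between two 3 mm high lips, 56 mm wide (y), with open sides. It moves with the carriage.
- light_bar: White lamp bar fixed across the stage on two posts, origin and axes as station. Bar: 40 mm deep (x 100 to 140 mm), 400 mm wide (y -200 to 200), underside 176 mm, top 202 mm above the bench; posts 30 x 14 mm at y = +-190 mm. It covers the handles of carriages that are home (x = 110 mm). Not to be knocked.
- specimen: The specimen: round black resin mount with a steel face on top, 32 mm diameter, 30 mm high, 50 to 100 g, standing on the bench left of the stage. Origin: centre of its underside, z up. The only round mount as tall as it is wide.
- disc_mount: Bystander: flat round black mount, 50 mm diameter, 18 mm high, near the specimen (these three mounts swap places); origin centre of underside.
- square_mount: Bystander: square black mount, 38 x 38 x 30 mm high, near the specimen; origin centre of underside.
- beaker: Bystander: glass beaker, 66 mm diameter, 90 mm high; origin centre of underside.
- jar: Bystander: amber jar, 56 mm diameter, 80 mm high; origin centre of underside.
- mouse: Bystander: black computer mouse, 100 x 58 x 33 mm, right of the stage; origin centre of underside.
- cap: Bystander: blue bottle cap, 36 mm diameter, 14 mm high, on the bench between robot and stage; origin centre of underside.
- screwdriver: Bystander: screwdriver 160 mm long lying on the bench right of the stage; origin near its middle.
Not all that is in view belongs to the job. What is shaped like the specimen but green is not meant.

How it is judged:
On the way, in this order (a step that is already met when the one before it is completed fails the run):
1. a carriage is pushed fully home empty, before the specimen has been moved (value of joint any of carriage_left, carriage_middle, carriage_right above 0.104 m and distance of specimen from where it was at the start of the episode below 0.02 m), for 0.1 s.
2. the specimen stands released in the middle of the tray of a carriage that is drawn out (((value of joint carriage_left below 0.045 m and horizontal distance between specimen and tray_left below 0.016 m and z of specimen in the frame of tray_left between -0.004 and 0.004 m and angle between specimen's own z axis and vertical below 0.1 rad) or (value of joint carriage_middle below 0.045 m and horizontal distance between specimen and tray_middle below 0.016 m and z of specimen in the frame of tray_middle between -0.004 and 0.004 m and angle between specimen's own z axis and vertical below 0.1 rad) or (value of joint carriage_right below 0.045 m and horizontal distance between specimen and tray_right below 0.016 m and z of specimen in the frame of tray_right between -0.004 and 0.004 m and angle between specimen's own z axis and vertical below 0.1 rad)) and contact force between specimen and the fingers below 0.1 N), for 0.2 s.
At the end, for the whole second after the job is handed in: One carriage is home (travel over 104 mm of 110) with the specimen standing upright (within 0.1 rad) on its tray, centre within 16 mm of the tray's middle, at rest and released; the other two carriages are fully out (travel under 10 mm) (((value of joint carriage_left above 0.104 m and horizontal distance between specimen and tray_left below 0.016 m and z of specimen in the frame of tray_left between -0.004 and 0.004 m and angle between specimen's own z axis and vertical below 0.1 rad and value of joint each of carriage_middle, carriage_right below 0.01 m) or (value of joint carriage_middle above 0.104 m and horizontal distance between specimen and tray_middle below 0.016 m and z of specimen in the frame of tray_middle between -0.004 and 0.004 m and angle between specimen's own z axis and vertical below 0.1 rad and value of joint each of carriage_left, carriage_right below 0.01 m) or (value of joint carriage_right above 0.104 m and horizontal distance between specimen and tray_right below 0.016 m and z of specimen in the frame of tray_right between -0.004 and 0.004 m and angle between specimen's own z axis and vertical below 0.1 rad and value of joint each of carriage_left, carriage_middle below 0.01 m)) and linear speed of specimen below 0.02 m/s and contact force between specimen and the fingers below 0.1 N); the robot touches nothing.
It fails at once if the light bar is knocked (over 5 N) (contact force between light_bar and the arm above 5 N or contact force between light_bar and the fingers above 5 N).
It fails at once if a bystander is moved by more than 25 mm (distance of any of disc_mount, square_mount, beaker, jar, mouse, cap, screwdriver from where it was at the start of the episode above 0.025 m).
It also fails if it takes over 72 s, if anything falls off the work surface, if the arm or the gripper's body presses on something with over 40 N, if the wrist force passes 120 N, or if a joint passes its speed limit or range.

## Robot

A 7-joint arm with a two-finger parallel gripper is mounted at the origin on the work surface. World frame = base frame: x ahead of the robot, y to its left, z up, the work surface at z = 0. Lengths are in m, angles in rad, forces in N, time in s.
With the tool pointing down it reaches from about 0.4 to 0.85 m from the base axis. Payload 4.5 kg.
Tool frame: the origin (TCP) lies midway between the tips of the shut fingers; the grasp point (between the pads) lies 19 mm behind it (ctrl.grip_point_offset is the distance from the TCP to the grasp point, in m); z points along the fingers, x is the direction in which the jaws open and shut, and the axes are right-handed (so a half turn about z gives the same grasp; the last joint's range is limited). The gripper opens to 88 mm and grips with 3 to 60 N. Pads are 18 mm wide; open, the fingers measure 123 mm over their backs; the gripper's body (75 mm by 187 mm) begins 45 mm behind the grasp point.
Start: joints at [-1.223, 0.689, -0.195, 1.565, 0.157, 0.902, -0.215], TCP at [0.193, 0.595, 0.239] pointing down, gripper open.
Joint ranges: [-3.01, 3.01], [-0.46, 2.08], [-1.47, 1.51], [0.13, 2.56], [-1, 4.14], [0.04, 2.09], [-2.66, 2.66]. Speed limits (rad/s): [2.57, 2.57, 3.14, 3.14, 3.14, 3.14, 3.14].

## Interface

Orientations are given as a 3x3 rotation matrix whose columns are the frame's x, y, z axes.
In Python, from bench import ctrl gives the robot as it stands. Calls block until the motion is done:
- ctrl.move_to(position, orientation): joint-space move of the TCP to a pose.
- ctrl.move_l(position, ori=None, max_speed=0.15, guard=None): straight line of the TCP; ori=None keeps the orientation; max_speed is the mean speed in m/s. With guard (N) it stops when the force on the tool has changed by that much, and returns True; else False.
- ctrl.movej(angles): joint-space move.
- ctrl.grip(opening): opening from 0.0 (shut) to 1.0 (fully open); the grip force is fixed at half the most; returns when the fingers have stopped.
- ctrl.wait(seconds).
- ctrl.inverse_kinematics(position, orientation): joint angles nearest the present ones, or None.
- ctrl.get_state(): the state.
- ctrl.grab_frame(name): name is "side" or "top"; returns the picture (420x560x3 uint8, red, green, blue); there is no depth.
- ctrl.get_calibration(name): a dict with "K" (3x3 intrinsics, pixels), "distortion" ([k1, k2, p1, p2, k3] as OpenCV has them; the pictures are not rectified), "eye" and "orientation" of the camera in the world. Camera axes: x right, y down, z forward; pixel columns grow to the right and rows downward; lengths in m; the calibration is good to about 2 mm. A picture is of the moment at which its call begins. get_calibration takes no time and is no camera call.
A pose or a line that the arm cannot do raises ctrl.MotionError and nothing moves.
- ctrl.hand_in(): hands the job in, once; it reports no verdict.
The state is a dict: "time": time; "joint_pos": joint angles; "joint_vel": joint speeds; "tau": joint torques, N m; "tool_pos": TCP position; "eef_rot": TCP orientation; "wrist_force": force on the tool from outside, world axes, zero at the start; "moment": the same for the moment, N m; "grip_width": opening from 0.0 (shut) to 1.0 (fully open).
Only numpy, scipy, OpenCV 4.12 (cv2) and the standard library are available. Lean on these libraries where they do the work, as an engineer would, in place of code of your own. Each camera call takes 0.05 s, during which the arm holds its last target.

## Working session

There is one attempt and no reset: what is moved stays moved. The work goes in short steps, each a Python script; the robot and the scene stay as the last script left them, time stands still between calls to the robot, and variables do not carry over. Pictures are saved under pics/ and viewed, and the job is handed in when it is done.

```bash
ls; mkdir -p pics; python3 - <<'E'
from bench import ctrl
import cv2
for n in("side","top"):
    f=ctrl.grab_frame(n); cv2.imwrite(f"pics/{n}0.png",f[:,:,::-1]); print(n,ctrl.get_calibration(n))
s=ctrl.get_state(); print(s['time'],s['tool_pos'],s['eef_rot'],s['wrist_force'],s['grip_width'],ctrl.grip_point_offset)
E
```

```text
pics
side {'K': array([[436.51207264,   0.        , 282.85281919],
       [  0.        , 436.51207264, 210.82673666],
       [  0.        ,   0.        ,   1.        ]]), 'distortion': array([0.02083579, 0.        , 0.        , 0.        , 0.        ]), 'eye': array([-0.08428041,  0.57735149,  0.78141525]), 'orientation': array([[-0.67167069, -0.48139198,  0.5631343 ],
       [-0.74050869,  0.41317455, -0.53003176],
       [ 0.02248028, -0.77301265, -0.63399218]])}
top {'K': array([[438.50494706,   0.        , 276.81030176],
       [  0.        , 438.50494706, 204.1290234 ],
       [  0.        ,   0.        ,   1.        ]]), 'distortion': array([0.02566618, 0.        , 0.        , 0.        , 0.        ]), 'eye': array([ 0.35641161, -0.01009559,  1.31634921]), 'orientation': array([[-0.00324615, -0.98673927,  0.16228083],
       [-0.99987561,  0.00570748,  0.01470319],
       [-0.01543442, -0.16221292, -0.98663506]])}
0.1 [0.19277887 0.59391931 0.2379955 ] [[ 3.08576858e-01  9.51199337e-01 -3.78489030e-04]
 [ 9.51197957e-01 -3.08577058e-01 -1.62669742e-03]
 [-1.66410654e-03  1.41943187e-04 -9.99998605e-01]] [-0.55132096 -0.28817411  0.65193402] 0.9937628853796494 0.0187
```

View pics/side0.png

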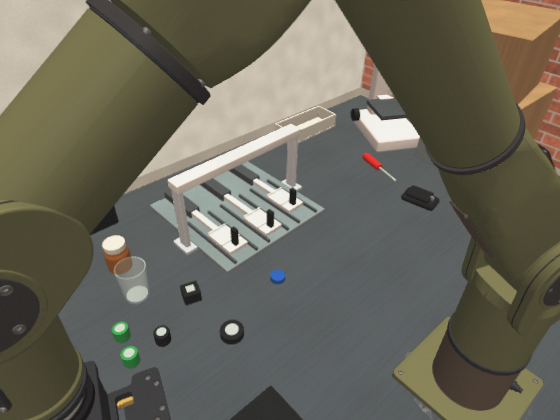

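View pics/top0.png

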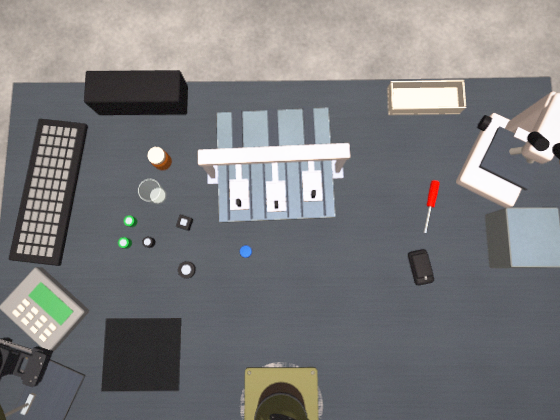

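```bash
cat > h.py <<'E'
import numpy as np, cv2
from bench import ctrl
def ray(n,px):
    c=ctrl.get_calibration(n)
    u=cv2.undistortPoints(np.array([[px]],float),c['K'],c['distortion'])[0,0]
    return c['eye'],c['orientation']@np.array([u[0],u[1],1.])
def onplane(n,px,z):
    e,d=ray(n,px); return e+d*(z-e[2])/d[2]
def proj(n,P):
    c=ctrl.get_calibration(n); R=c['orientation'].T
    return cv2.projectPoints(np.array(P,float).reshape(-1,1,3),cv2.Rodrigues(R)[0],-R@c['eye'],c['K'],c['distortion'])[0][:,0]
def crop(n,x,y,w,h,s,name):
    f=ctrl.grab_frame(n)[y:y+h,x:x+w,::-1]; cv2.imwrite(f"pics/{name}.png",cv2.resize(f,None,fx=s,fy=s,interpolation=cv2.INTER_CUBIC))
E
python3 - <<'E'
from h import *
crop('top',195,95,160,140,5,'t_st')
crop('top',105,190,110,100,6,'t_sp')
crop('side',140,120,200,150,4,'s_st')
crop('side',90,230,180,130,4,'s_sp')
E
```

```text
(no output)
```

View pics/t_st.png

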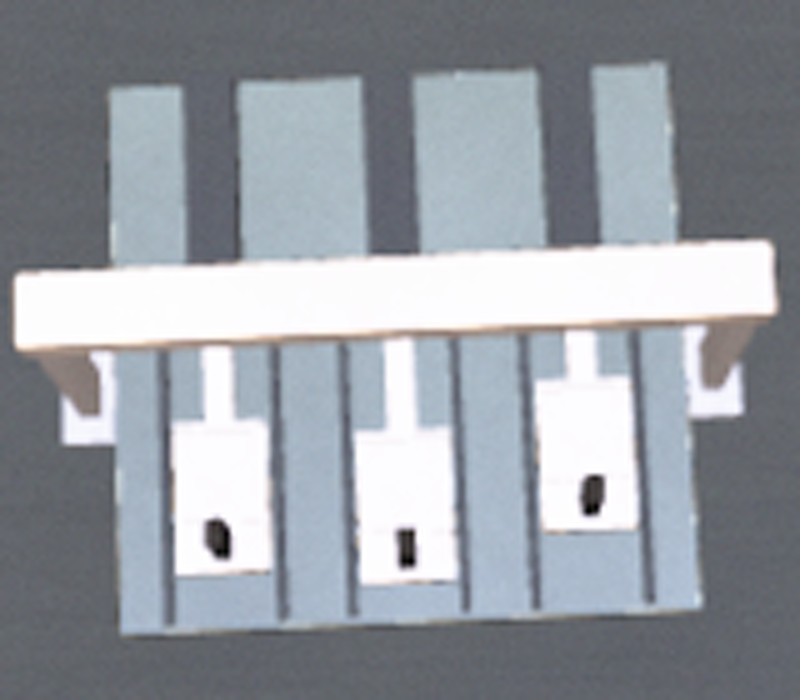

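View pics/t_sp.png

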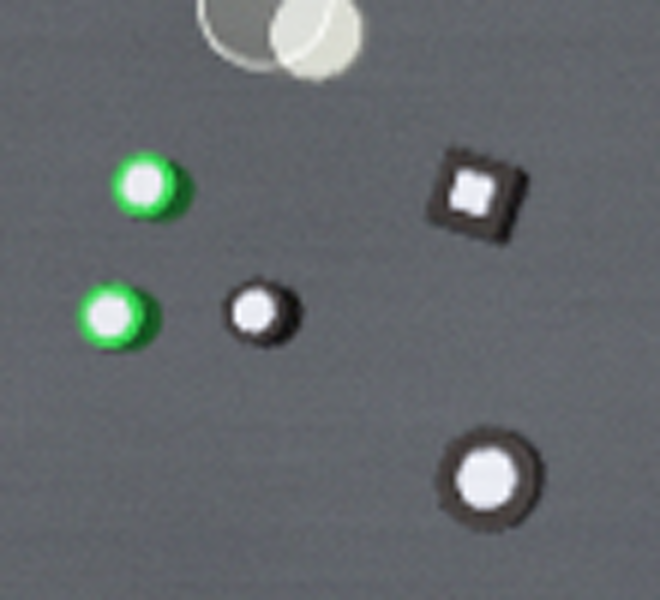

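View pics/s_st.png

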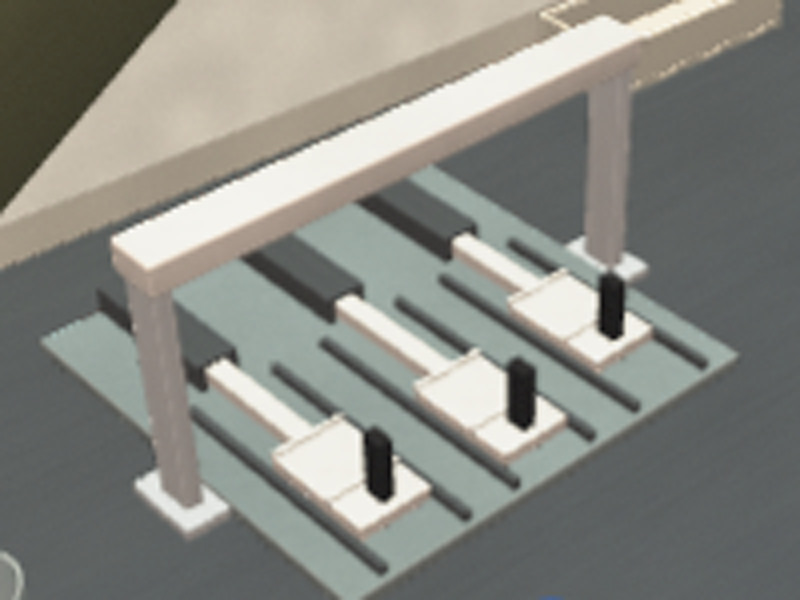

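View pics/s_sp.png

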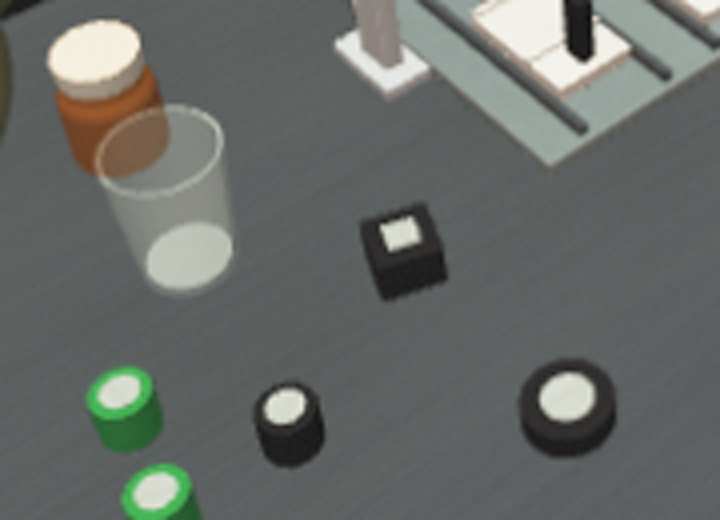

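The specimen is the black round mount at top px (148,242): it is as tall as wide. The green ones at (129,221) and (124,243) are decoys. The disc at (186,270) is flat and wide, and the mount at (185,222) is square. Next I'll work out the station pose.

```bash
python3 - <<'E'
from h import *
np.set_printoptions(precision=4,suppress=True)
T=lambda x,y:((x+.5)/5-.5+195,(y+.5)/5-.5+95)
S=lambda x,y:((x+.5)/4-.5+140,(y+.5)/4-.5+120)
print('corners top')
C=[onplane('top',T(*p),.012) for p in [(121,634),(703,607),(667,64),(109,88)]]
for c in C: print(c)
print('lens',[np.linalg.norm(C[i]-C[(i+1)%4]) for i in range(4)])
print('side corners',onplane('side',S(738,354),.012),onplane('side',S(42,342),.012))
for nm,a,b in [('L',(214,532),(377,434)),('M',(404,545),(520,366)),('R',(594,488),(612,280))]:
    print(nm,onplane('top',T(*a),.076),onplane('side',S(*b),.076))
print('bar topcorners',[onplane('top',T(*p),.202)[:2] for p in [(14,350),(777,317),(773,241),(14,274)]])
P=lambda x,y:((x+.5)/6-.5+105,(y+.5)/6-.5+190)
Q=lambda x,y:((x+.5)/4-.5+90,(y+.5)/4-.5+230)
print('spec',onplane('top',P(254,312),.03),onplane('side',Q(285,406),.03))
print('disc',onplane('top',P(488,478),.018),'sq',onplane('top',P(471,194),.03),'green',onplane('top',P(110,316),.03),onplane('top',P(144,184),.03))
print('cap',onplane('top',(246,252),.014))
f=ctrl.grab_frame('top')
# black handle top blobs for reference
E
```

```text
corners top
[0.5194 0.1836 0.012 ]
[ 0.5339 -0.1654  0.012 ]
[ 0.8756 -0.1512  0.012 ]
[0.8631 0.1972 0.012 ]
lens [np.float64(0.34923997279846136), np.float64(0.34196951503359196), np.float64(0.34861249040989933), np.float64(0.3439245454796892)]
side corners [ 0.5324 -0.162   0.012 ] [0.859  0.1984 0.012 ]
L [0.5702 0.1216 0.076 ] [0.5707 0.122  0.076 ]
M [0.562  0.0124 0.076 ] [0.5633 0.014  0.076 ]
R [ 0.5946 -0.0969  0.076 ] [ 0.5922 -0.0934  0.076 ]
bar topcorners [array([0.6458, 0.2142]), array([ 0.6607, -0.185 ]), array([ 0.7018, -0.1841]), array([0.687 , 0.2152])]
spec [0.4587 0.3912 0.03  ] [0.4604 0.392  0.03  ]
disc [0.3779 0.2766 0.018 ] sq [0.5162 0.2867 0.03  ] green [0.4571 0.4616 0.03  ] [0.5221 0.4484 0.03  ]
cap [0.4276 0.101  0.014 ]
```

```bash
python3 - <<'E'
from h import *
np.set_printoptions(precision=3,suppress=True)
crop('top',0,320,110,100,6,'t_gr')
yaw=.04
for th in (40,45,50,55):
  t=np.radians(th)
  for lane in (.11,0,-.11):
    for tr in (0,.11):
      c,s=np.cos(yaw),np.sin(yaw)
      X=np.array([c,s,0]);Y=np.array([-s,c,0]);Z=np.array([0,0,1.])
      P=np.array([.554,.0115,0])+X*tr+Y*lane+Z*.06
      z=np.sin(t)*X-np.cos(t)*Z
      out=[]
      for sg in(1,-1):
        x=sg*Y; R=np.c_[x,np.cross(z,x),z]
        q=ctrl.inverse_kinematics(P+.01*z,R); out.append(None if q is None else np.array(q))
      print(th,lane,tr,out)
E
```

```text
40 0.11 0 [array([ 0.222,  1.41 , -1.259,  2.432,  2.268,  1.669, -0.663]), array([-0.073,  1.117, -0.619,  2.447,  2.485,  1.254,  1.955])]
40 0.11 0.11 [array([ 0.314,  1.39 , -1.259,  2.121,  2.274,  1.402, -0.359]), array([-0.1  ,  1.033, -0.406,  2.142,  2.537,  0.844,  2.024])]
40 0 0 [array([ 0.517,  1.416, -1.259,  2.473,  2.371,  1.541, -0.461]), array([ 0.338,  1.198, -0.832,  2.482,  2.56 ,  1.295,  2.294])]
40 0 0.11 [array([ 0.55 ,  1.39 , -1.258,  2.151,  2.323,  1.276, -0.212]), array([ 0.258,  1.081, -0.618,  2.165,  2.586,  0.876,  2.298])]
40 -0.11 0 [array([ 0.834,  1.407, -1.258,  2.413,  2.426,  1.297, -0.19 ]), array([ 0.538,  1.113, -0.619,  2.428,  2.844,  1.026,  2.284])]
40 -0.11 0.11 [array([ 0.781,  1.389, -1.257,  2.107,  2.328,  1.096, -0.007]), array([ 0.492,  1.081, -0.617,  2.12 ,  2.714,  0.73 ,  2.403])]
45 0.11 0 [array([ 0.197,  1.48 , -1.259,  2.483,  2.365,  1.823, -0.689]), array([ 0.016,  1.258, -0.833,  2.491,  2.458,  1.552,  2.075])]
45 0.11 0.11 [array([ 0.309,  1.44 , -1.259,  2.172,  2.397,  1.503, -0.402]), array([ 0.014,  1.124, -0.619
[... 1249 characters left out ...]
9,  1.217, -0.096]), array([ 0.632,  1.252, -0.832,  2.207,  2.827,  1.05 ,  2.532])]
55 0.11 0 [None, None]
55 0.11 0.11 [array([ 0.22 ,  1.426, -1.047,  2.25 ,  2.635,  1.604, -0.649]), array([ 0.116,  1.315, -0.833,  2.255,  2.644,  1.505,  2.269])]
55 0 0 [None, None]
55 0 0.11 [array([ 0.567,  1.572, -1.261,  2.28 ,  2.727,  1.539, -0.263]), array([ 0.38 ,  1.322, -0.833,  2.289,  2.808,  1.393,  2.389])]
55 -0.11 0 [array([ 0.881,  1.641, -1.26 ,  2.529,  2.824,  1.557, -0.135]), array([ 0.694,  1.413, -0.833,  2.538,  3.021,  1.507,  2.529])]
55 -0.11 0.11 [array([ 0.832,  1.562, -1.26 ,  2.231,  2.757,  1.275, -0.102]), array([ 0.647,  1.312, -0.833,  2.239,  2.944,  1.169,  2.511])]
```

View pics/t_gr.png

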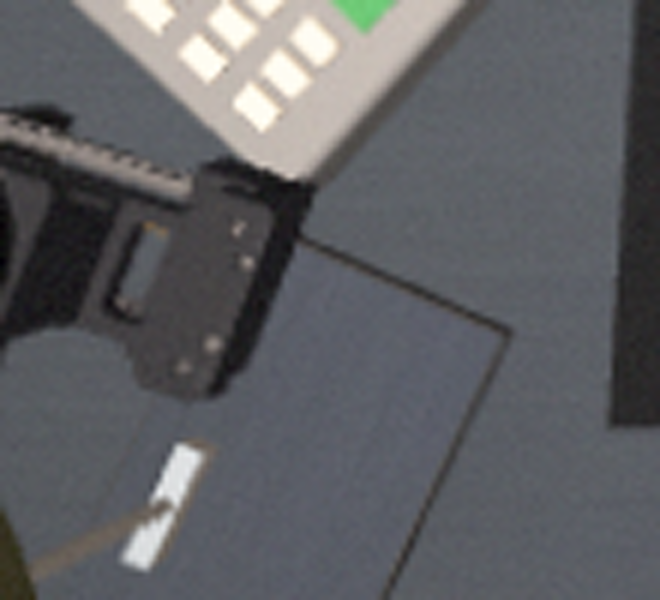

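```bash
cat > fk.py <<'E'
import numpy as np
from scipy.spatial.transform import Rotation as Ro
def chain(q,p,s):
    # returns list of points, R ; z,y,z,y,z,y,z ; offsets after each joint (x,y,z)
    R=Ro.identity(); P=np.array([0,0,p[0]]); pts=[P]
    ax='zyzyzyz'
    for i in range(7):
        R=R*Ro.from_euler(ax[i],s[i]*q[i]+p[1+i]); P=P+R.apply(p[8+3*i:11+3*i]); pts.append(P)
    return np.array(pts),R
E
python3 - <<'E'
from h import *; from fk import *
from scipy.optimize import least_squares
import itertools
rng=np.random.default_rng(0); D=[]
st=ctrl.get_state(); D.append((st['joint_pos'],st['tool_pos'],st['eef_rot']))
while len(D)<40:
    P=np.array([rng.uniform(.3,.65),rng.uniform(-.3,.4),rng.uniform(.1,.4)])
    R=Ro.from_euler('zyx',[rng.uniform(-1,1),rng.uniform(-.6,.6),np.pi+rng.uniform(-.6,.6)])
    q=ctrl.inverse_kinematics(P,R.as_matrix())
    if q is not None: D.append((np.array(q),P,R.as_matrix()))
best=None
for sg in itertools.product([1,-1],repeat=4):
    s=[-1,1,sg[0],sg[1],sg[2],sg[3],1]
    for s7 in(1,-1):
        s[6]=s7
        p0=np.zeros(29);p0[0]=.3;p0[10]=0;p0[16]=.4;p0[22]=.4;p0[28]=.25
        def f(p):
            r=[]
            for q,P,R in D[:14]:
                a,b=chain(q,p,s); r+=list((a[-1]-P)*3)+list((b.inv()*Ro.from_matrix(R)).as_rotvec())
            return np.array(r)
        try: o=least_squares(f,p0,max_nfev=15)
        except Exception as e: continue
        if best is None or o.cost<best[0]: best=(o.cost,list(s),o.x)
print(best[0],best[1])
s=best[1]
def f(p):
    r=[]
    for q,P,R in D:
        a,b=chain(q,p,s); r+=list((a[-1]-P)*3)+list((b.inv()*Ro.from_matrix(R)).as_rotvec())
    return np.array(r)
o=least_squares(f,best[2],max_nfev=100)
np.set_printoptions(precision=4,suppress=True); print(o.cost); print(o.x)
np.savez('fk.npz',p=o.x,s=s)
print(ctrl.get_state()['time'])
E
```

```text
3.9136136913203115e-21 [-1, 1, -1, 1, -1, -1, -1]
1.61202912728915e-20
[ 11.681   -0.       0.      -0.      -0.      -3.1416   0.      -0.
   0.       0.3839 -11.3341   0.      -0.4027  -0.5184   0.      -0.1519
   1.0818  -0.       0.125    2.4803   0.      -1.5258  -2.1355  -0.
   1.5261   1.0417   0.      -0.      -0.7157]
0.4
```

```bash
cat >> h.py <<'E'
from fk import *
from scipy.optimize import least_squares
np.set_printoptions(precision=3,suppress=True)
_f=np.load('fk.npz'); FP=_f['p'].copy(); FS=_f['s']
# remove gauge
o=FP[8:].reshape(7,3); 
b=FP[0]+o[0,2]; y12=o[0,1]+o[1,1]; z23=o[1,2]+o[2,2]; y34=o[2,1]+o[3,1]; z45=o[3,2]+o[4,2]; y56=o[4,1]+o[5,1]; z67=o[5,2]+o[6,2]
FP[0]=b; FP[8:]=np.array([[0,0,0],[0,y12,0],[0,0,z23],[0,y34,0],[0,0,z45],[0,y56,0],[0,0,z67]]).ravel()
def fk(q): return chain(q,FP,FS)
LO=np.array([-3.01,-.46,-1.47,.13,-1,.04,-2.66]);HI=np.array([3.01,2.08,1.51,2.56,4.14,2.09,2.66])
def ik(P,R,q0,q3=None,w=0.0):
    R=Ro.from_matrix(R)
    def f(q):
        a,b=fk(q); r=list((a[-1]-P)*5)+list((b.inv()*R).as_rotvec())
        return np.array(r+([0] if q3 is None else [(q[2]-q3)]))
    s=least_squares(f,np.clip(q0,LO+.01,HI-.01),bounds=(LO,HI),max_nfev=80)
    return s.x,s.cost
YAW=.04; ORG=np.array([.554,.0115,0.])
X=np.array([np.cos(YAW),np.sin(YAW),0]);Y=np.array([-np.sin(YAW),np.cos(YAW),0]);Z=np.array([0,0,1.])
def st(x,y,z): return ORG+X*x+Y*y+Z*z
def rot(th,phi,sg):
    t=np.radians(th); Rz=Ro.from_euler('z',np.radians(phi))
    xx=Rz.apply(sg*Y); zz=np.sin(t)*Rz.apply(X)-np.cos(t)*Z
    return np.c_[xx,np.cross(zz,xx),zz]
def path_min(q0,q1,n=20):
    out=[]
    for s in np.linspace(0,1,n):
        a,_=fk(q0+(np.array(q1)-q0)*s); out.append(np.r_[a[-1],a[-2] if 0 else a[5]])
    return np.array(out)
E
python3 - <<'E'
from h import *
print(FP)
q=ctrl.get_state()['joint_pos']; print(fk(q)[0])
rng=np.random.default_rng(1)
for lane,th,phi in((.11,45,5),(0,43,0),(-.11,45,-5)):
  for sg in(1,-1):
    R=rot(th,phi,sg)
    for q3 in(-1.2,-.9,-.6,-.3,0,.3,.6,.9,1.2):
      best=None
      for k in range(8):
        q0=np.r_[rng.uniform(-.8,.8),.9,q3,2.2,rng.uniform(2,4),.8,rng.uniform(-2,2)]
        a,c=ik(st(.11,lane,.06)+.01*R[:,2],R,q0,q3)
        if c<1e-8:
          b,c2=ik(st(0,lane,.06)+.01*R[:,2],R,a,q3)
          if c2<1e-8:
            m=min((a-LO).min(),(HI-a).min(),(b-LO).min(),(HI-b).min())
            if best is None or m>best[0]: best=(m,a,b)
      if best: print(lane,sg,q3,round(best[0],3),best[1],best[2])
E
```

```text
[ 0.347 -0.     0.    -0.    -0.    -3.142  0.    -0.     0.     0.
  0.     0.    -0.019  0.     0.     0.     0.563  0.    -0.027  0.
  0.     0.     0.345  0.     0.     0.     0.     0.     0.326]
[[ 0.     0.     0.347]
 [ 0.     0.     0.347]
 [ 0.018 -0.006  0.347]
 [ 0.14   0.33   0.782]
 [ 0.166  0.325  0.778]
 [ 0.193  0.595  0.565]
 [ 0.193  0.594  0.565]
 [ 0.193  0.594  0.239]]
0.11 1 -1.2 0.064 [ 0.332  1.401 -1.2    2.182  2.437  1.381 -0.378] [ 0.229  1.446 -1.2    2.496  2.436  1.717 -0.642]
0.11 1 -0.9 0.057 [ 0.206  1.231 -0.9    2.187  2.504  1.191 -0.672] [ 0.102  1.29  -0.9    2.503  2.52   1.547 -0.919]
0.11 1 -0.6 0.049 [ 0.045  1.119 -0.6    2.195  2.622  1.048 -0.968] [-0.057  1.189 -0.6    2.511  2.637  1.422 -1.185]
0.11 1 -0.3 0.039 [-0.134  1.061 -0.3    2.205  2.779  0.955 -1.276] [-0.232  1.141 -0.3    2.521  2.777  1.341 -1.449]
0.11 1 0 0.029 [-0.32   1.053 -0.     2.215  2.969  0.91  -1.601] [-0.41   1.143 -0.     2.531  2.936  1.302 -1.718]
0.11 1 0.3 0.02 [-0.502  1.095  0.3    2.224  3.177  0.918 -1.943] [-0.58   1.194  0.3    2.54   3.108  1.307
[... 3953 characters left out ...]
.271  1.06  -0.3    2.192  2.971  0.89   1.916] [ 0.304  1.133 -0.3    2.503  3.033  1.261  1.884]
-0.11 -1 0 0.047 [ 0.085  1.052 -0.     2.202  3.176  0.898  1.576] [ 0.125  1.134 -0.     2.513  3.199  1.29   1.61 ]
-0.11 -1 0.3 0.037 [-0.096  1.093  0.3    2.212  3.368  0.96   1.248] [-0.046  1.185  0.3    2.523  3.357  1.362  1.342]
-0.11 -1 0.6 0.029 [-0.262  1.187  0.6    2.22   3.533  1.075  0.932] [-0.199  1.286  0.6    2.531  3.5    1.479  1.075]
-0.11 -1 0.9 0.023 [-0.398  1.338  0.9    2.226  3.655  1.243  0.627] [-0.32   1.439  0.9    2.537  3.62   1.641  0.804]
-0.11 -1 1.2 0.02 [-0.488  1.541  1.2    2.23   3.722  1.457  0.325] [-0.395  1.634  1.2    2.54   3.7    1.841  0.524]
```

```bash
python3 - <<'E'
from h import *
q0=np.array(ctrl.get_state()['joint_pos'])
R=rot(45,5,1)
P=st(.021,.11,.06)+.01*R[:,2]
a,c=ik(P+[0,0,.10],R,np.array([-.057,1.1,-.6,2.3,2.637,1.2,-1.18]),-.6)
print(a,c); print(path_min(q0,a,12))
m=np.array([-.9,.45,-.4,2.2,2.4,.8,-1.1])
print(path_min(q0,m,8)); print(path_min(m,a,8))
print('beaker',onplane('top',(158,196),0),onplane('side',(137,294),0))
E
```

```text
[-0.034  0.886 -0.6    2.461  2.533  1.089 -1.128] 1.5241969865400206e-25
[[0.193 0.594 0.239 0.193 0.595 0.565]
 [0.276 0.523 0.212 0.237 0.561 0.534]
 [0.349 0.451 0.196 0.276 0.522 0.506]
 [0.413 0.383 0.186 0.309 0.479 0.48 ]
 [0.468 0.321 0.181 0.336 0.433 0.458]
 [0.513 0.266 0.178 0.355 0.384 0.438]
 [0.548 0.22  0.174 0.369 0.334 0.421]
 [0.574 0.183 0.17  0.376 0.284 0.408]
 [0.591 0.155 0.164 0.377 0.234 0.397]
 [0.596 0.136 0.158 0.373 0.185 0.39 ]
 [0.592 0.126 0.153 0.363 0.138 0.385]
 [0.578 0.123 0.153 0.349 0.094 0.383]]
[[0.193 0.594 0.239 0.193 0.595 0.565]
 [0.273 0.55  0.245 0.2   0.562 0.563]
 [0.344 0.522 0.267 0.204 0.529 0.561]
 [0.401 0.511 0.298 0.207 0.495 0.559]
 [0.437 0.513 0.334 0.207 0.46  0.558]
 [0.451 0.527 0.369 0.205 0.424 0.557]
 [0.44  0.545 0.399 0.202 0.388 0.556]
 [0.406 0.561 0.42  0.196 0.352 0.555]]
[[0.406 0.561 0.42  0.196 0.352 0.555]
 [0.459 0.509 0.375 0.234 0.327 0.526]
 [0.503 0.45  0.332 0.268 0.297 0.498]
 [0.537 0.386 0.291 0.296 0.261 0.472]
 [0.562 0.32  0.253 0.319 0.222 0.447]
 [0.576 0.253 0.217 0.335 0.181 0.424]
 [0.581 0.187 0.184 0.345 0.137 0.403]
 [0.578 0.123 0.153 0.349 0.094 0.383]]
beaker [0.6   0.373 0.   ] [0.605 0.374 0.   ]
```

```bash
cat >> h.py <<'E'
LANE={'L':.11,'M':0.,'R':-.11}; PHI={'L':5,'M':0,'R':-5}; TH={'L':45,'M':43,'R':45}
def stx(P): return (np.array(P)-ORG)@X, (np.array(P)-ORG)@Y
def tcp(l,tr,z=.06,dy=0):
    R=rot(TH[l],PHI[l],1); return st(tr,LANE[l]+dy,z)+.01*R[:,2],R
def travel(l):
    s=ctrl.get_state(); R=s['eef_rot']; return stx(s['tool_pos']-.01*R[:,2])
def hover(l,tr,dz=.1,q3=-.6):
    P,R=tcp(l,tr,.06+dz); q0=np.array(ctrl.get_state()['joint_pos'])
    a,c=ik(P,R,np.array([.1,.9,q3,2.4,2.65,1.1,-1.1]),q3); assert c<1e-8,(a,c)
    return q0,a
E
python3 - <<'E'
from h import *
l='L'; q0,a=hover(l,.021)
ctrl.movej(a); 
ctrl.grip(.45)
P,R=tcp(l,.021); print(ctrl.get_state()['time'])
print(ctrl.move_l(P,max_speed=.15,guard=10))
s=ctrl.get_state(); print(s['time'],travel(l),s['wrist_force'],s['grip_width'])
crop('side',140,120,200,150,4,'s1')
E
```

```text
3.4167
False
4.2333 (np.float64(0.02108213021843592), np.float64(0.11011166667955306)) [ 1.002  0.323 -0.451] 0.4515332025293864
```

View pics/s1.png

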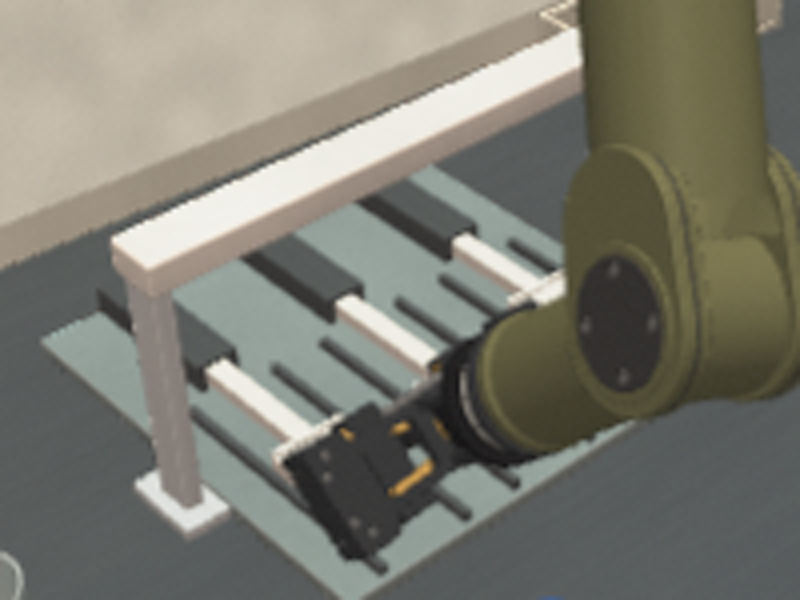

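The side view shows the gripper leaning back over the left handle, with its left end at crop px (330,490). It is clear of the post at (175,400). Next I'll grip and push.

```bash
cat >> h.py <<'E'
def push(l,to=.115,guard=14,v=.07):
    x,y=travel(l); s=ctrl.get_state()
    r=ctrl.move_l(s['tool_pos']+X*(to-x),max_speed=v,guard=guard)
    t=ctrl.get_state(); print('push',l,to,r,'travel',travel(l),'F',t['wrist_force'],'t',t['time'],'w',t['grip_width']); return r
E
python3 - <<'E'
from h import *
ctrl.grip(0.); s=ctrl.get_state(); print(s['grip_width'],s['wrist_force'],s['time'])
push('L')
E
```

```text
0.14043976986967432 [-0.81  -3.358  5.083] 4.8083
push L 0.115 True travel (np.float64(0.11236118834322202), np.float64(0.10861208876962129)) F [-2.575  0.553  4.451] t 6.0667 w 0.1346395868825458
```

```bash
python3 - <<'E'
from h import *
ctrl.wait(.15)
crop('side',140,120,200,150,4,'s2'); crop('top',195,95,160,140,5,'t2')
E
```

```text
(no output)
```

View pics/s2.png

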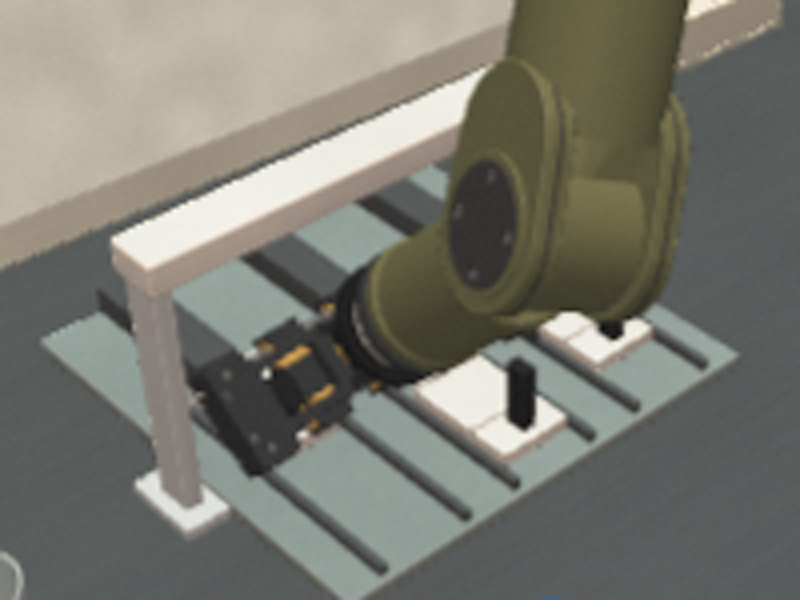

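View pics/t2.png

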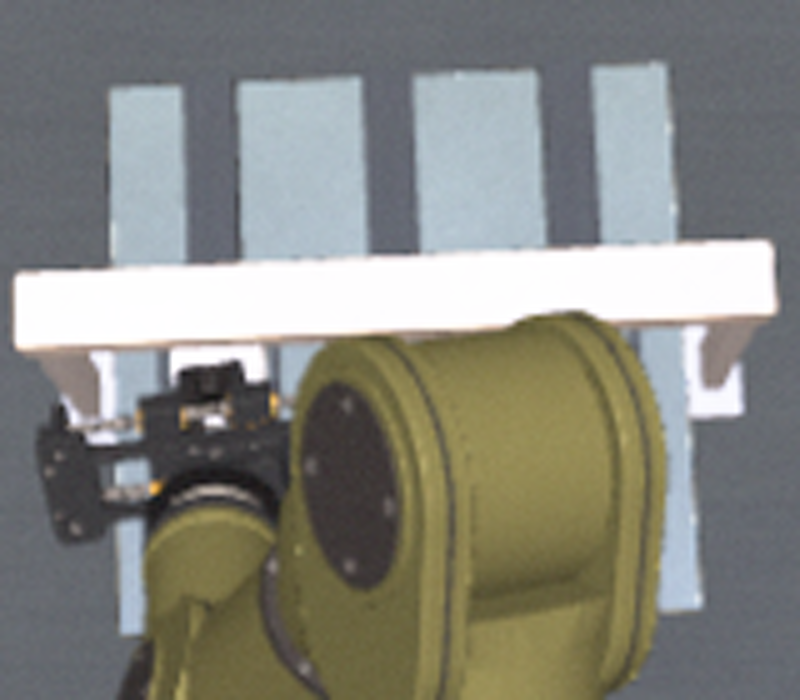

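Left stops at about 0.112 by the tool reading, which means fully home. The side view shows its handle under the bar, with the gripper end at (230,440) clear of the post. So left is the good carriage. I'll draw it out now, then pull the middle and right ones to their front stops.

```bash
cat >> h.py <<'E'
def up(dz=.1):
    s=ctrl.get_state(); ctrl.move_l(s['tool_pos']+[0,0,dz],max_speed=.2)
E
python3 - <<'E'
from h import *
push('L',-.005,14,.08)
ctrl.grip(.45); print(travel('L')); up(.1)
q0,a=hover('M',.0095); print(path_min(q0,a,4)[:,:3]); ctrl.movej(a)
P,R=tcp('M',.0095,dy=.001); print(ctrl.move_l(P,max_speed=.15,guard=10))
crop('side',140,120,200,150,4,'s3')
ctrl.grip(0.); s=ctrl.get_state(); print(s['grip_width'],s['wrist_force'],s['time'])
push('M',-.006,14,.05)
E
```

```text
push L -0.005 True travel (np.float64(0.0023400006514054895), np.float64(0.10883758637210585)) F [ 1.017 -0.635  2.728] t 7.5833 w 0.13943334595482706
(np.float64(0.0029738533311305716), np.float64(0.10987298176875092))
[[0.56  0.122 0.154]
 [0.566 0.086 0.153]
 [0.57  0.049 0.153]
 [0.57  0.012 0.153]]
False
0.13305393823432338 [-1.661 -5.293  5.623] 10.725
push M -0.006 True travel (np.float64(0.0007739506516886168), np.float64(-0.0011117613411479664)) F [-0.876  0.268  3.912] t 11.0167 w 0.13675773392975166
```

View pics/s3.png

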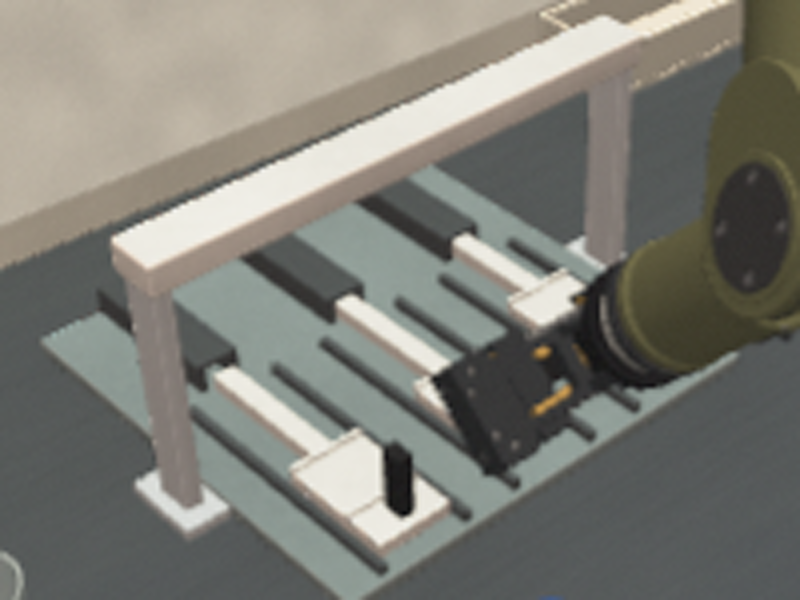

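Left is out at the front stop, with its handle at crop px (397,480), and middle is at its stop too. Right is next.

```bash
python3 - <<'E'
from h import *
ctrl.grip(.45); up(.1)
q0,a=hover('R',.0355); ctrl.movej(a)
P,R=tcp('R',.0355,dy=.001); print(ctrl.move_l(P,max_speed=.15,guard=10))
ctrl.grip(0.); s=ctrl.get_state(); print(s['grip_width'],s['wrist_force'],s['time'])
push('R',-.006,14,.06)
ctrl.grip(.5); up(.12)
crop('side',140,120,200,150,4,'s4'); crop('top',195,95,160,140,5,'t4')
print(ctrl.get_state()['time'])
# plan to specimen
sp=np.array([.4596,.3916,0])
q0=np.array(ctrl.get_state()['joint_pos'])
for sg in(1,-1):
  xx=np.array([0,1.,0])*sg; zz=np.array([0,0,-1.]); R=np.c_[xx,np.cross(zz,xx),zz]
  for P in (sp+[0,0,.15],sp+[0,0,.01],st(.045,.11,.15)):
    print(sg,ctrl.inverse_kinematics(P,R))
E
```

```text
False
0.1394854022183357 [-2.693 -4.651  5.636] 14.1167
push R -0.006 True travel (np.float64(0.00025957413986439675), np.float64(-0.11102275038994497)) F [0.098 0.358 1.498] t 14.7167 w 0.14107774314452895
16.2
1 [-0.311  0.921 -0.9    1.692  0.857  0.971  0.032]
1 [-0.455  1.058 -0.597  1.743  0.938  0.653 -0.031]
1 [ 0.311  1.087 -1.257  1.675  1.095  1.245  0.364]
-1 [-0.672  0.776 -0.195  1.712  0.219  0.675 -2.554]
-1 [-0.792  0.992  0.018  1.762 -0.041  0.387 -2.315]
-1 [ 0.144  0.89  -0.796  1.684  0.777  0.914 -2.54 ]
```

View pics/s4.png

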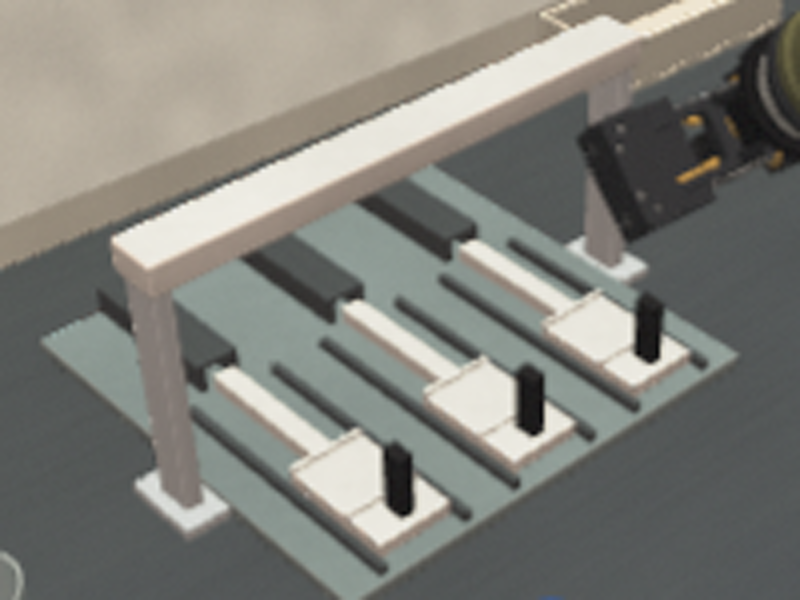

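```bash
python3 - <<'E'
from h import *
im=cv2.imread('pics/t4.png')
q0=np.array(ctrl.get_state()['joint_pos'])
sp=np.array([.4596,.3916,0])
xx=np.array([0,1.,0]); zz=np.array([0,0,-1.]); R=np.c_[xx,np.cross(zz,xx),zz]
a,c=ik(sp+[0,0,.16],R,np.array([-.6,.8,-.4,1.6,.5,.9,-.2]),-.4); print(a,c)
print(path_min(q0,a,10))
S=lambda x,y:((x+.5)/4-.5+140,(y+.5)/4-.5+120)
for b in [(397,450),(531,374),(650,300)]: print(stx(onplane('side',S(*b),.076)))
E
```

```text
[-0.557  0.782 -0.4    1.699  0.416  0.746  0.408] 2.3666013026006912e-21
[[ 0.565 -0.101  0.172  0.335 -0.089  0.402]
 [ 0.586 -0.105  0.16   0.373 -0.052  0.401]
 [ 0.598 -0.095  0.153  0.407 -0.01   0.403]
 [ 0.601 -0.069  0.147  0.435  0.038  0.407]
 [ 0.597 -0.028  0.143  0.458  0.09   0.414]
 [ 0.584  0.029  0.139  0.474  0.147  0.423]
 [ 0.565  0.102  0.137  0.483  0.206  0.435]
 [ 0.538  0.188  0.138  0.484  0.268  0.449]
 [ 0.503  0.286  0.144  0.476  0.33   0.466]
 [ 0.46   0.392  0.16   0.459  0.392  0.486]]
(np.float64(0.0017758265173594427), np.float64(0.11026291816642249))
(np.float64(-0.0011219180170625109), np.float64(0.0024492907581924552))
(np.float64(0.0009518830078461398), np.float64(-0.10904423293516317))
```

View pics/t4.png

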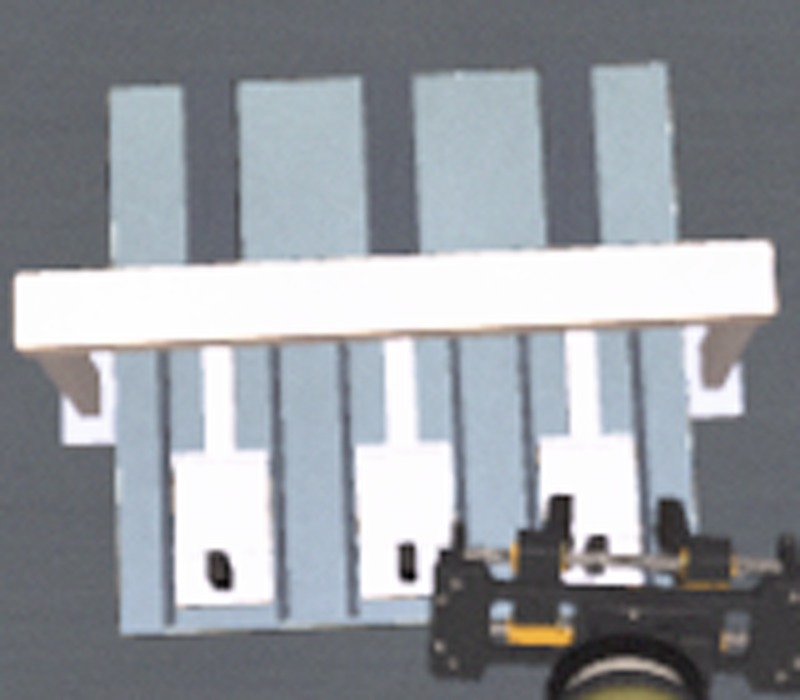

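```bash
cat >> h.py <<'E'
def clear(q0,q1,n=25):
    # max station x of gripper box/fingers and min z along joint path
    B=np.array([[sx*.094,sy*.0375,z] for sx in(1,-1) for sy in(1,-1) for z in(-.064,-.2)]+[[sx*.062,sy*.012,0] for sx in(1,-1) for sy in(1,-1)])
    mx=-9;mz=9
    for s in np.linspace(0,1,n):
        a,Rr=fk(q0+(np.array(q1)-q0)*s); p=Rr.apply(B)+a[-1]
        mx=max(mx,((p-ORG)@X).max()); mz=min(mz,p[:,2].min())
    return mx,mz
E
python3 - <<'E'
from h import *
q0=np.array(ctrl.get_state()['joint_pos'])
sp=np.array([.4596,.3916,0])
xx=np.array([0,1.,0]); zz=np.array([0,0,-1.]); R=np.c_[xx,np.cross(zz,xx),zz]
a,c=ik(sp+[0,0,.16],R,np.array([-.6,.8,-.4,1.6,.5,.9,-.2]),-.4)
print(clear(q0,a))
v,c=ik(np.array([.47,.05,.25]),R,np.array([-.2,.6,-.5,1.9,.6,.9,-.2]),-.4); print(c,v,clear(q0,v),clear(v,a))
E
```

```text
(np.float64(0.06536410677023295), np.float64(0.11390632680816087))
3.495614480631004e-20 [ 0.062  0.496 -0.4    1.989  0.288  0.711  1.055] (np.float64(0.021744764464633557), np.float64(0.1473079440180145)) (np.float64(-0.007757104464612589), np.float64(0.16000000000110698))
```

```bash
python3 - <<'E'
from h import *
sp=np.array([.4596,.3916,0])
xx=np.array([0,1.,0]); zz=np.array([0,0,-1.]); R=np.c_[xx,np.cross(zz,xx),zz]
a,c=ik(sp+[0,0,.16],R,np.array([-.6,.8,-.4,1.6,.5,.9,-.2]),-.4)
ctrl.movej(a); ctrl.grip(.58)
ctrl.move_l(sp+[0,0,.06],max_speed=.2)
s=ctrl.get_state(); print(s['time'],s['tool_pos'],s['grip_width'])
crop('top',105,190,110,100,6,'t5'); crop('side',90,230,180,130,4,'s5')
E
```

```text
19.1833 [0.46  0.392 0.061] 0.578119227088238
```

View pics/t5.png

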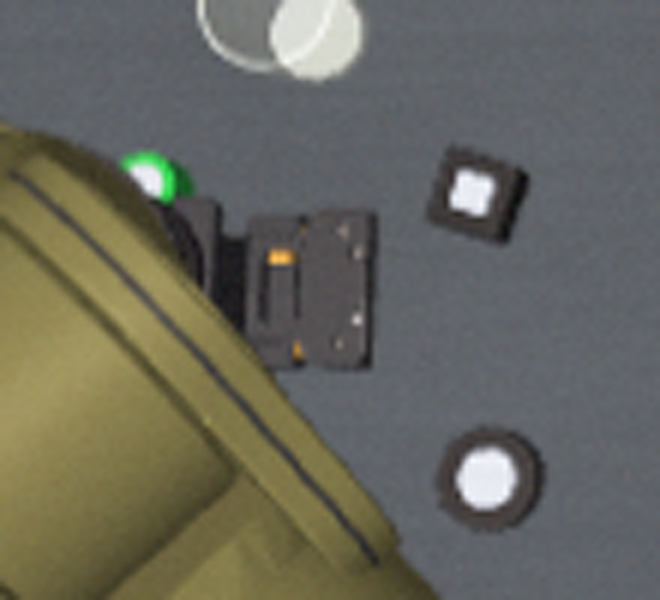

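View pics/s5.png

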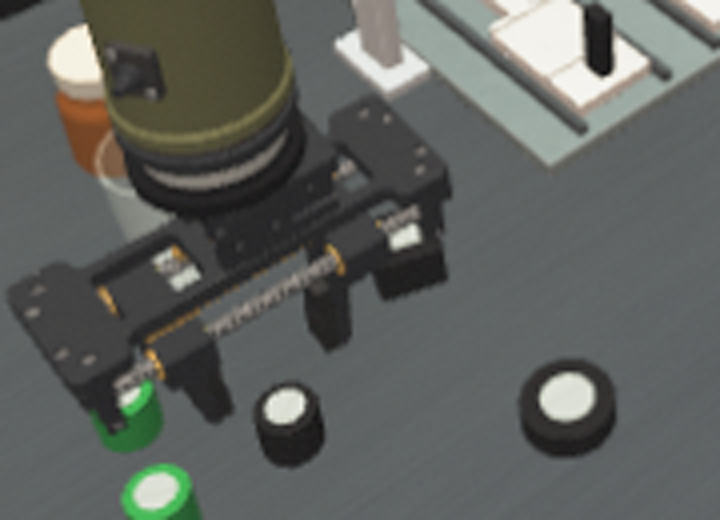

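The specimen is at side crop px (290,425), between and below the fingers at (215,400) and (330,330). The green decoy is clear of the fingers. I'll descend and grip.

```bash
python3 - <<'E'
from h import *
sp=np.array([.4596,.3916,0])
print(ctrl.move_l(sp+[0,0,.009],max_speed=.1,guard=8))
ctrl.grip(0.); s=ctrl.get_state(); print(s['grip_width'],s['grip_width']*88,s['wrist_force'],s['tool_pos'],s['time'])
ctrl.move_l(sp+[0,0,.16],max_speed=.15)
crop('side',50,130,200,150,4,'s6'); s=ctrl.get_state(); print(s['grip_width'],s['wrist_force'],s['time'])
E
```

```text
False
0.3420147790087866 30.09730055277322 [-0.966 -0.146  4.274] [0.46  0.392 0.01 ] 20.3917
0.33670862467184687 [-0.509 -0.106 -1.35 ] 21.6
```

View pics/s6.png

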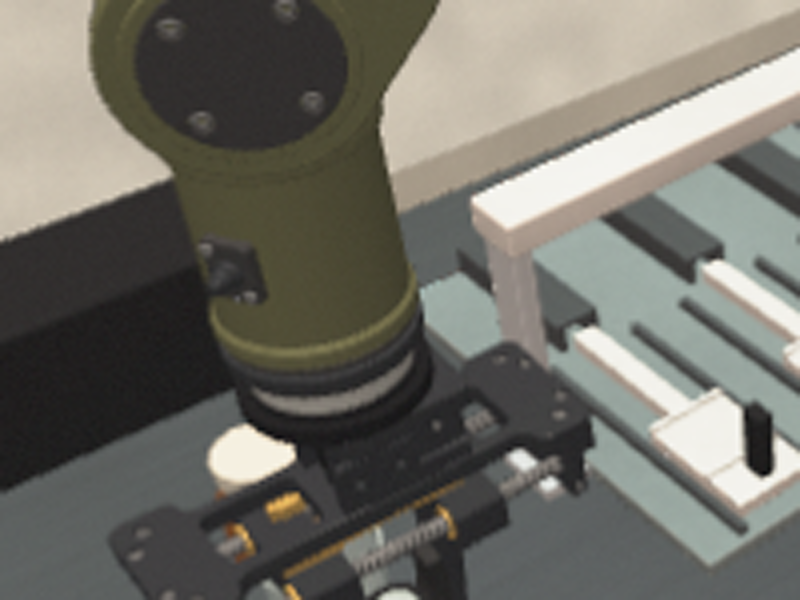

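```bash
python3 - <<'E'
from h import *
crop('side',80,230,160,120,5,'s7')
E
```

```text
(no output)
```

View pics/s7.png

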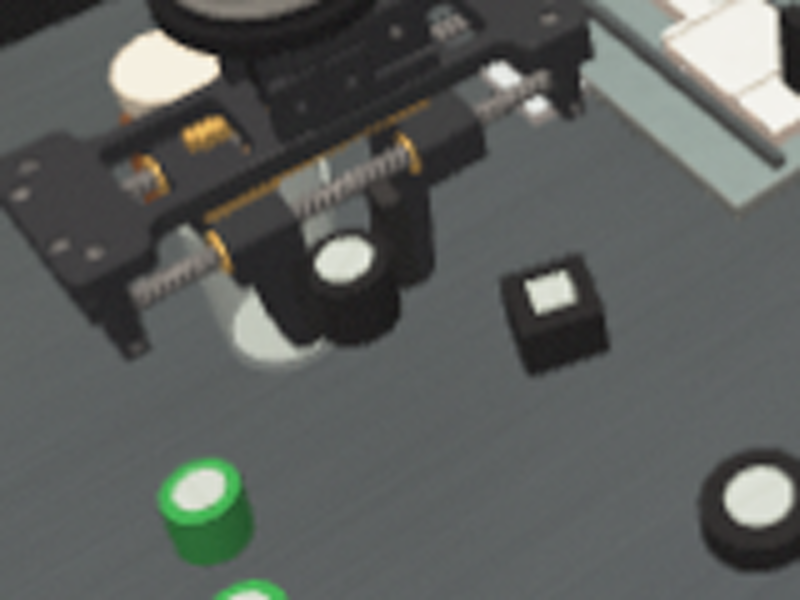

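```bash
python3 - <<'E'
from h import *
p=((344+.5)/5-.5+80,(259+.5)/5-.5+230)
s=ctrl.get_state();print(s['tool_pos'])
for z in(.175,.181,.187): print(onplane('side',p,z))
E
```

```text
[0.459 0.391 0.159]
[0.464 0.391 0.175]
[0.458 0.392 0.181]
[0.453 0.394 0.187]
```

The specimen is held upright and centred, with its top face at crop px (344,259) projecting to (0.458,0.392), right under the TCP. With a vertical tool the wrist would pass only about 10 mm from the light bar at the tray. So I'll set it down and regrip it with the tool leaning back 15° about the jaw axis.

```bash
python3 - <<'E'
from h import *
sp=np.array([.4596,.3916,0])
ctrl.move_l(sp+[0,0,.03],max_speed=.15)
print(ctrl.move_l(sp+[0,0,.009],max_speed=.05,guard=5))
print(ctrl.get_state()['tool_pos'])
ctrl.grip(.58)
ctrl.move_l(sp+[0,0,.06],max_speed=.12)
R=rot(15,0,1); off=12*1e-3*R[:,2]+[0,0,.012]
T=sp+[0,0,.0095]+X*.003
ctrl.move_l(T+[0,0,.05],R,max_speed=.06)
print(ctrl.move_l(T,max_speed=.08,guard=8))
ctrl.grip(0.)
s=ctrl.get_state(); print(s['grip_width']*88,s['tool_pos'],s['wrist_force'],s['time'])
ctrl.move_l(T+[0,0,.16],max_speed=.15)
crop('side',80,230,160,120,5,'s8'); s=ctrl.get_state(); print(s['grip_width']*88,s['time'],s['tool_pos'])
q0=np.array(s['joint_pos']); print(q0)
E
```

```text
True
[0.46  0.391 0.009]Traceback (most recent call last):
  File "<stdin>", line 11, in <module>
bench.MotionError: the arm cannot follow that straight line within its joint ranges
```

```bash
python3 - <<'E'
from h import *
sp=np.array([.4596,.3916,0]); s=ctrl.get_state(); q0=np.array(s['joint_pos']); print(q0,s['tool_pos'],s['time'])
for th in (10,15,20):
  R=rot(th,0,1); T=sp+[0,0,.0095]+X*.003; K=st(.046,.11,.037)
  for q3 in(-.9,-.6,-.3,0,.3):
    a,c=ik(T+[0,0,.05],R,q0,q3); b,c2=ik(T,R,a,q3); d,c3=ik(K+[0,0,.1],R,a,q3); e,c4=ik(K,R,d,q3)
    print(th,q3,[x<1e-8 for x in(c,c2,c3,c4)],min((v-LO).min() for v in(a,b,d,e)),min((HI-v).min() for v in(a,b,d,e)),a,e)
E
```

```text
[-0.952  0.894  0.116  1.954  0.706  0.162  0.034] [0.462 0.392 0.059] 24.7917
10 -0.9 [np.True_, np.True_, np.True_, np.True_] 0.57 0.6657491460975906 [-0.356  1.052 -0.9    1.861  1.346  0.907 -0.391] [ 0.19   1.09  -0.9    1.894  1.444  0.813  0.058]
10 -0.6 [np.True_, np.True_, np.True_, np.True_] 0.5093141602636542 0.6578438134063802 [-0.504  0.953 -0.6    1.868  1.2    0.656 -0.312] [ 0.041  0.988 -0.6    1.902  1.325  0.549  0.103]
10 -0.3 [np.True_, np.True_, np.True_, np.True_] 0.2762469523357913 0.6485148041192079 [-0.671  0.899 -0.3    1.878  0.97   0.44  -0.136] [-0.128  0.933 -0.3    1.911  1.111  0.316  0.256]
10 0 [np.True_, np.True_, np.True_, np.True_] 0.09818301626649661 0.6390436011659659 [-0.846  0.888  0.     1.887  0.48   0.275  0.307] [-0.304  0.921  0.     1.921  0.336  0.138  0.978]
10 0.3 [np.True_, np.True_, np.True_, np.False_] 1.1102230246251565e-16 0.39803969617724855 [-1.019  0.918  0.3    1.896 -0.461  0.252  1.205] [-0.477  0.953  0.298  1.922 -1.     0.227  2.262]
15 -0.9 [np.True_, np.True_, np.True_, np.True_] 0.5700000000001086 0.5836542913068885 
[... 1115 characters left out ...]
0156 0.49706636854786046 [-0.569  0.957 -0.6    1.99   1.573  0.737 -0.74 ] [ 0.025  0.992 -0.6    2.063  1.905  0.597 -0.489]
20 -0.3 [np.True_, np.True_, np.True_, np.True_] 0.26302364430367225 0.48772946389725513 [-0.742  0.902 -0.3    2.     1.544  0.497 -0.771] [-0.15   0.937 -0.3    2.072  2.101  0.379 -0.754]
20 0 [np.True_, np.True_, np.True_, np.True_] 0.060872440296202084 0.4781741983369727 [-0.922  0.892 -0.     2.01   1.525  0.267 -0.803] [-0.332  0.927 -0.     2.082  2.685  0.225 -1.399]
20 0.3 [np.False_, np.True_, np.False_, np.False_] 6.938893903907228e-18 0.40042614678186306 [-1.099  0.924  0.297  2.02   1.616  0.04  -0.944] [-0.518  0.943  0.263  1.967 -1.     0.064  2.207]
```

```bash
python3 - <<'E'
from h import *
sp=np.array([.4596,.3916,0]); q0=np.array(ctrl.get_state()['joint_pos'])
R=rot(20,0,1); T=sp+[0,0,.010]+X*.004
a,c=ik(T+[0,0,.09],R,q0,-.6); print(c,path_min(q0,a,6)[:,:3],clear(q0,a))
ctrl.movej(a)
print(ctrl.move_l(T+[0,0,.03],max_speed=.12)); print(ctrl.move_l(T,max_speed=.06,guard=8))
crop('side',80,230,160,120,5,'s8')
ctrl.grip(0.)
s=ctrl.get_state(); print(s['grip_width']*88,s['tool_pos'],s['wrist_force'],s['time'])
ctrl.move_l(T+[0,0,.16],max_speed=.15)
crop('side',80,210,160,120,5,'s9'); s=ctrl.get_state(); print(s['grip_width']*88,s['time'],s['tool_pos'],s['joint_pos'])
E
```

```text
8.27337374391223e-31 [[0.462 0.392 0.059]
 [0.442 0.379 0.052]
 [0.432 0.371 0.053]
 [0.434 0.37  0.061]
 [0.445 0.377 0.076]
 [0.464 0.392 0.1  ]] (np.float64(-0.056569082085573395), np.float64(0.045650974340587916))
False
False
29.951074306711746 [0.464 0.392 0.01 ] [ 0.409 -0.997  1.545] 27.3333
30.002891989610443 28.6 [0.463 0.391 0.169] [-0.534  0.763 -0.649  1.941  1.238  0.763 -0.414]
```

View pics/s8.png

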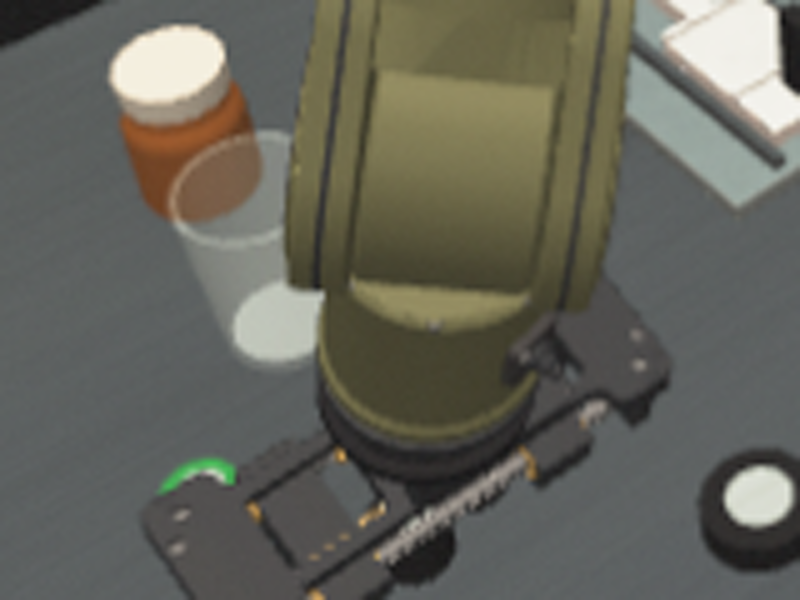

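View pics/s9.png

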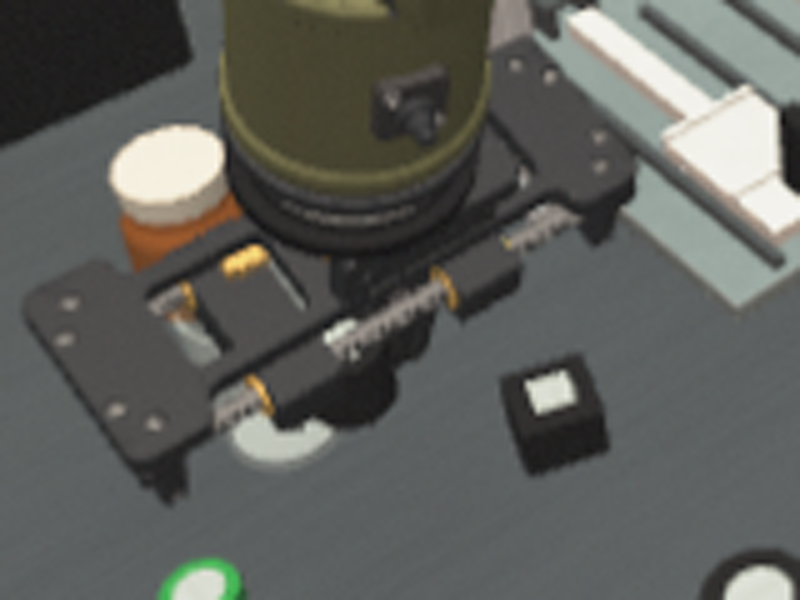

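```bash
python3 - <<'E'
from h import *
q0=np.array(ctrl.get_state()['joint_pos']); R=rot(20,0,1)
K=st(.0505,.110,.037)
d,c=ik(K+[0,0,.10],R,q0,-.6); print(c,clear(q0,d),path_min(q0,d,5)[:,:3])
ctrl.movej(d)
ctrl.move_l(K+[0,0,.02],max_speed=.12)
crop('side',140,120,200,150,4,'s10'); crop('top',195,95,160,140,5,'t10')
s=ctrl.get_state(); print(s['time'],s['tool_pos'],s['wrist_force'],s['grip_width']*88)
E
```

```text
2.5830237471432007e-25 (np.float64(0.06384918410667975), np.float64(0.13289575828010558)) [[0.463 0.391 0.169]
 [0.513 0.332 0.161]
 [0.553 0.266 0.153]
 [0.582 0.196 0.145]
 [0.6   0.123 0.137]]
30.675 [0.601 0.124 0.058] [-0.179  0.756 -1.076] 30.12597332569498
```

View pics/s10.png

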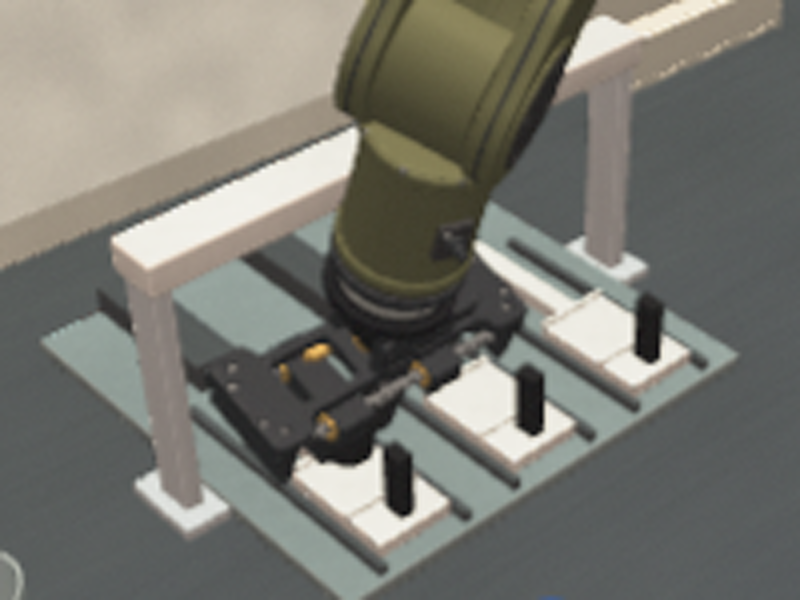

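View pics/t10.png

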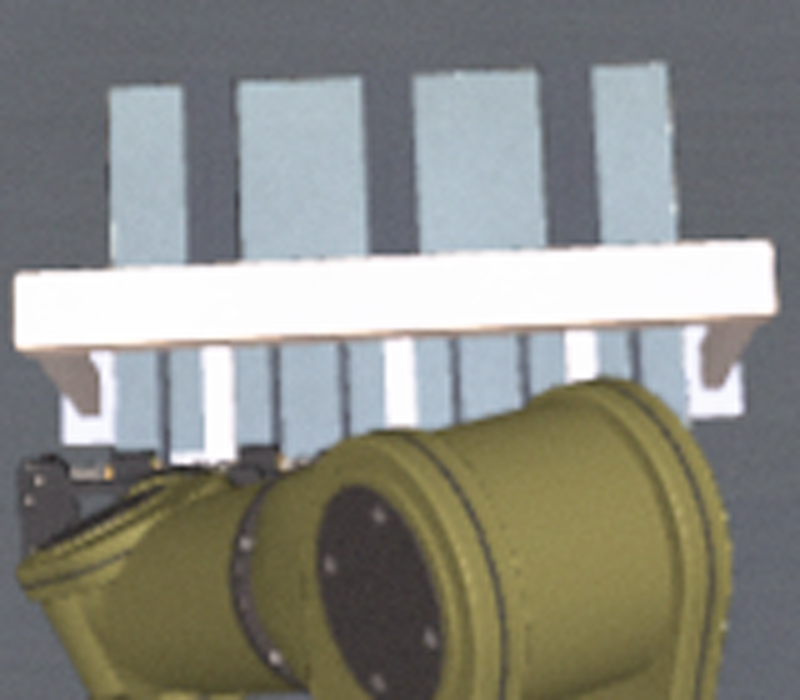

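```bash
python3 - <<'E'
from h import *
K=st(.0505,.110,.037)
r=ctrl.move_l(K-[0,0,.002],max_speed=.03,guard=3.5)
s=ctrl.get_state(); print(r,s['time'],s['tool_pos'],s['wrist_force'])
ctrl.wait(.2)
crop('side',140,120,200,150,4,'s11')
E
```

```text
True 31.3333 [0.6   0.123 0.036] [ 0.37  -1.032  4.301]
```

View pics/s11.png

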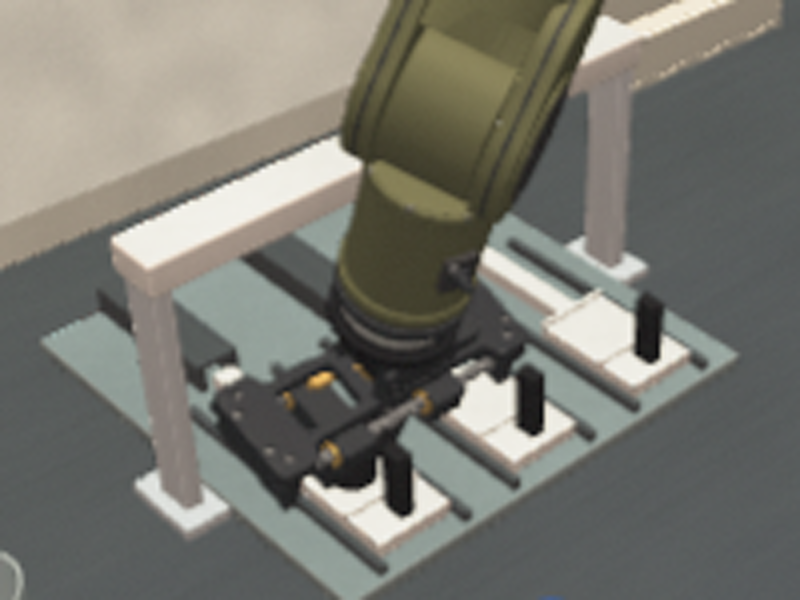

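Contact came at the expected tray height. I'll release, lift and check.

```bash
python3 - <<'E'
from h import *
ctrl.grip(.55); 
s=ctrl.get_state(); ctrl.move_l(s['tool_pos']+[0,0,.11],max_speed=.12)
ctrl.move_l(ctrl.get_state()['tool_pos']-X*.10+[0,0,.02],max_speed=.2)
crop('side',140,120,200,150,4,'s12'); crop('top',195,95,160,140,5,'t12')
s=ctrl.get_state(); print(s['time'],s['tool_pos'],s['wrist_force'],s['grip_width']*88)
E
```

```text
33.8667 [0.5   0.119 0.165] [-0.4    0.037  0.117] 48.698886417220166
```

View pics/s12.png

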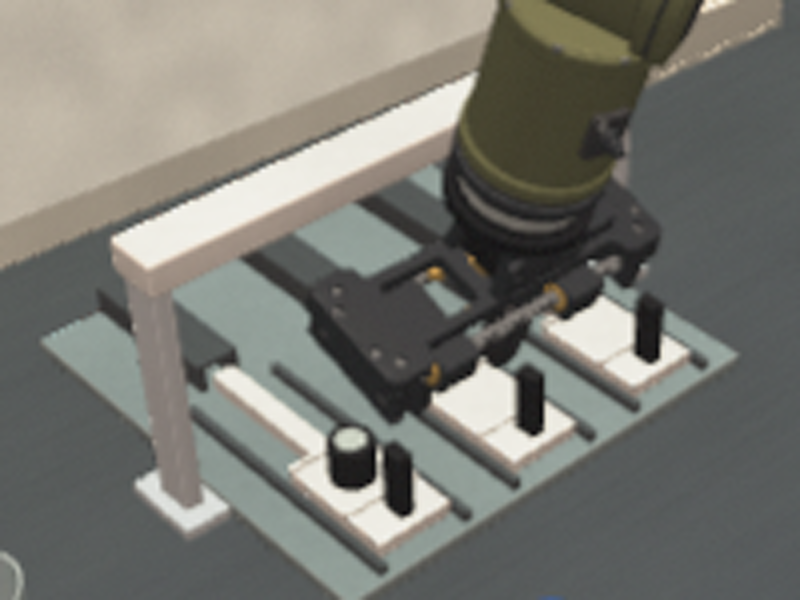

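View pics/t12.png

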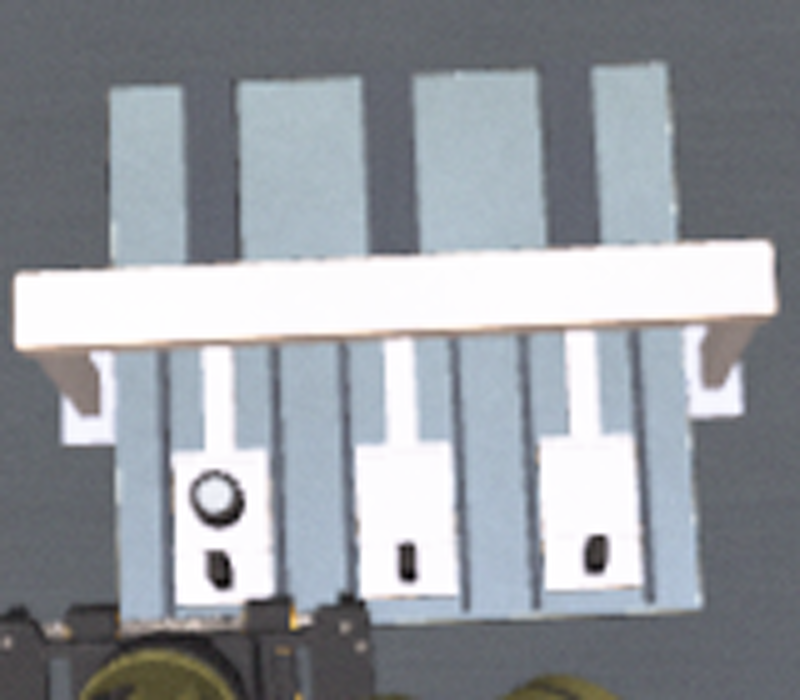

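```bash
python3 - <<'E'
from h import *
T=lambda x,y:((x+.5)/5-.5+195,(y+.5)/5-.5+95)
S=lambda x,y:((x+.5)/4-.5+140,(y+.5)/4-.5+120)
print(stx(onplane('top',T(214,495),.056)),stx(onplane('side',S(351,438),.056)))
print('handle',stx(onplane('top',T(216,565),.076)),stx(onplane('side',S(397,450),.076)))
q0,a=hover('L',.0025,.09); print(clear(q0,a),path_min(q0,a,5)[:,:3],a-q0)
E
```

```text
(np.float64(0.046090002081338885), np.float64(0.11074232365158733)) (np.float64(0.04720057321952632), np.float64(0.11027268024587834))
handle (np.float64(0.0013382733763115406), np.float64(0.10879253466675186)) (np.float64(0.0017758265173594427), np.float64(0.11026291816642249))
(np.float64(0.023400808758218702), np.float64(0.12277410108128012)) [[0.5   0.119 0.165]
 [0.513 0.087 0.147]
 [0.532 0.077 0.139]
 [0.549 0.09  0.138]
 [0.559 0.122 0.143]] [-0.063  0.251  0.037  0.24   0.866  0.657 -0.728]
```

Both views put the specimen 45 mm beyond the handle and within 2 mm of the tray's middle: top px (215,495), side px (351,438). I'll push the left carriage home gently.

```bash
python3 - <<'E'
from h import *
q0,a=hover('L',.0015,.09); ctrl.movej(a); ctrl.grip(.45)
P,R=tcp('L',.0015); print(ctrl.move_l(P,max_speed=.1,guard=8))
ctrl.grip(0.); s=ctrl.get_state(); print(s['grip_width']*88,s['wrist_force'],s['time'])
r=push('L',.104,14,.045)
if not r: push('L',.116,12,.015)
crop('side',140,120,200,150,4,'s13'); crop('top',195,95,160,140,5,'t13')
E
```

```text
False
12.089005414060479 [-1.023 -2.211  3.495] 36.625
push L 0.104 False travel (np.float64(0.10409337961762526), np.float64(0.10861087040801026)) F [-2.224 -5.012  5.513] t 39.05 w 0.13951623436865984
push L 0.116 True travel (np.float64(0.11134074800831037), np.float64(0.10853989700633451)) F [-2.668  0.696  4.406] t 39.6333 w 0.14072689314733605
```

View pics/s13.png

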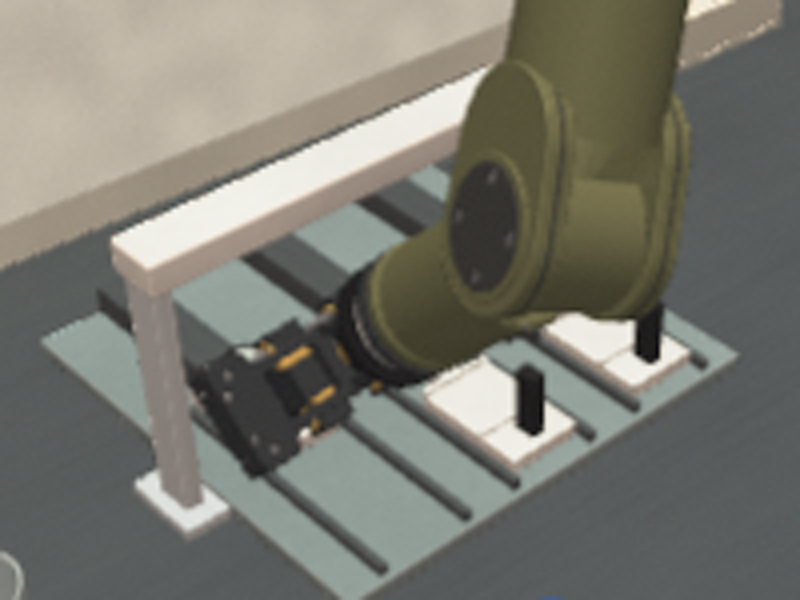

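Left is back at the same hard stop, so it is home. I'll release and back off along the tool axis.

```bash
python3 - <<'E'
from h import *
ctrl.grip(.45); s=ctrl.get_state(); print(travel('L'))
ctrl.move_l(s['tool_pos']-.10*s['eef_rot'][:,2],max_speed=.12)
s=ctrl.get_state(); ctrl.move_l(s['tool_pos']+[0,0,.1]-X*.03,max_speed=.2)
q=np.array(ctrl.get_state()['joint_pos']); q2=q.copy(); q2[0]+=.9; print(clear(q,q2),path_min(q,q2,4)[:,:3])
ctrl.movej(q2)
crop('side',140,120,200,150,4,'s14'); crop('top',195,95,160,140,5,'t14')
f=ctrl.grab_frame('top'); cv2.imwrite('pics/t14f.png',f[:,:,::-1])
f=ctrl.grab_frame('side'); cv2.imwrite('pics/s14f.png',f[:,:,::-1])
s=ctrl.get_state(); print(s['time'],s['tool_pos'],s['wrist_force'])
E
```

```text
(np.float64(0.11212779708078187), np.float64(0.10525903695770653))
(np.float64(0.04267658872080422), np.float64(0.2146865440378703)) [[ 0.57   0.112  0.223]
 [ 0.577 -0.061  0.223]
 [ 0.533 -0.229  0.223]
 [ 0.442 -0.376  0.223]]
43.95 [ 0.443 -0.376  0.223] [-0.034 -0.024  0.24 ]
```

View pics/s14.png

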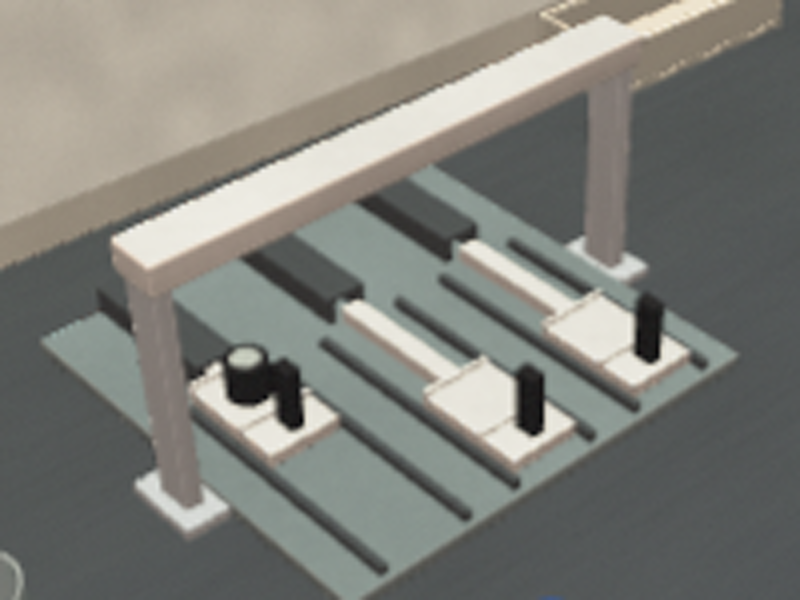

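View pics/t14f.png

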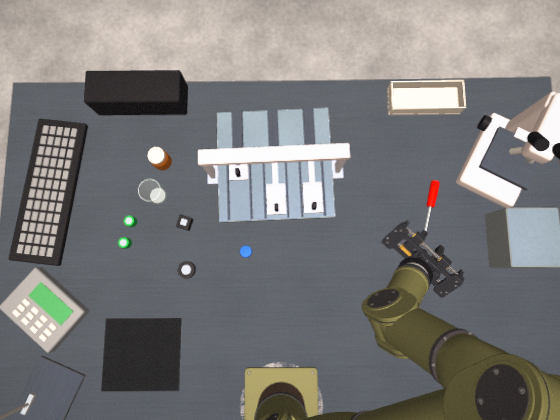

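```bash
python3 - <<'E'
from h import *
S=lambda x,y:((x+.5)/4-.5+140,(y+.5)/4-.5+120)
print('spec',stx(onplane('side',S(246,357),.056)))
for n,b in [('L',(289,367)),('M',(530,374)),('R',(650,300))]: print(n,stx(onplane('side',S(*b),.076)))
E
```

```text
spec (np.float64(0.1559000527312524), np.float64(0.11018488739778319))
L (np.float64(0.10813416784480663), np.float64(0.10964461588331986))
M (np.float64(-0.0006909965631897782), np.float64(0.0029122349160002783))
R (np.float64(0.0009518830078461398), np.float64(-0.10904423293516317))
```

```bash
python3 - <<'E'
from h import *
T=lambda p:((p[0]+.5)/5-.5+195,(p[1]+.5)/5-.5+95)
for f,box in (('t12',(195,540,240,600)),('t14',(190,340,245,440))):
    g=cv2.imread(f'pics/{f}.png',0); x0,y0,x1,y1=box; m=(g[y0:y1,x0:x1]<75)
    ys,xs=np.nonzero(m); print(f,m.sum(),xs.min()+x0,xs.max()+x0,ys.min()+y0,ys.max()+y0, 'centroid',stx(onplane('top',T((xs.mean()+x0,ys.mean()+y0)),.055)),'bottom row',stx(onplane('top',T((xs.mean()+x0,ys.max()+y0)),.076)))
# front edge of carriage plate, white-to-plate transition in column
for f,c in (('t12',222),('t14',240)):
    im=cv2.imread(f'pics/{f}.png')[:,c-8:c+8].mean(1); d=im[:,2]-0; 
    g=np.gradient(cv2.GaussianBlur(d.reshape(-1,1),(1,9),0)[:,0]); 
    lo,hi=(590,625) if f=='t12' else (380,460)
    r=lo+np.argmin(g[lo:hi]); print(f,'front edge',r,stx(onplane('top',T((c,r)),.026)))
E
```

```text
t12 547 211 230 553 587 centroid (np.float64(0.001570908263857733), np.float64(0.10853684794122714)) bottom row (np.float64(-0.011510982895845014), np.float64(0.10678549524490191))
t14 607 206 224 367 407 centroid (np.float64(0.11059863912719646), np.float64(0.10860181539031089)) bottom row (np.float64(0.09411976418096527), np.float64(0.1068949178863208))
t12 front edge 604 (np.float64(-0.014243474278884454), np.float64(0.11083537022829339))
t14 front edge 424 (np.float64(0.09470700039501283), np.float64(0.0967778564668617))
```

View pics/t14.png

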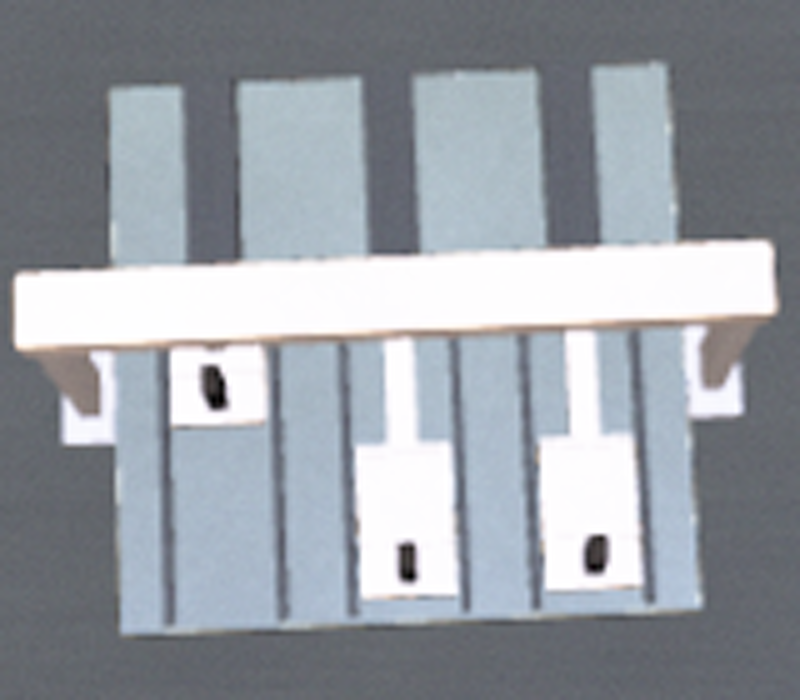

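Tracked from out to home, the carriage moved 109 mm, so it is fully home. The specimen is upright on its tray, the other two are at the front stop, and the bystanders look unmoved. I'm handing in.

```bash
python3 - <<'E'
from bench import ctrl
ctrl.hand_in(); print(ctrl.get_state()['time'])
E
```

```text
the job is handed in; nothing more can be done
the job is handed in; nothing more can be done
```

The job is handed in, at about 44 s of the allowed 72 s; no verdict is reported. The left carriage is home with the specimen upright on its tray, and the middle and right carriages are at the front stop.

**What I did**
- I tried the left carriage first, empty, and it went fully home, so I drew it back out. I pulled the middle and right carriages to the front stop without pushing them in, so I never saw them jam.
- I stood the black round specimen on the left tray and pushed that carriage home again. I regripped it once with the tool leaning back 20°, because an upright tool would have passed about 10 mm from the light bar.

**Last checks**
- **Left carriage:** the final push ended at the same hard stop as the empty one. Two of three travel readings gave about 109 mm (handle and front edge, top view); the third, a coarse handle pick in the side view, gave about 106 mm.
- **Specimen:** it stands upright. It measured 48 mm beyond the handle by the coarse side-view pick, or about 45 mm against the top-view handle position, where 45 mm is the middle. The tolerance is 16 mm.
- **Middle and right carriages:** both read within about 1 mm of fully out.
- **Everything else:** I saw no bystander shifted in the last top view, judged by eye only. I noticed no contact with the light bar, and the arm finished clear.

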